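# Close the tester's signal box with its tongued cover

## Task

Put the loose metal cover back on the open white signal box: with the cover sloping, work its blue tongue fully home into the groove under the box's blue lip, then lower the cover flat and press it down gently until the orange spring catch snaps over its far edge. Feel your way, never force the thin box or the cover, let go of the cover at the end, and leave the other things on the bench where they are.

Things in the scene. Friction and masses are not known exactly. Their poses are not given: they have to be found in the camera images.
- dock: Dark steel plate 220 x 180 x 12 mm fixed to the bench; origin: centre of its underside, z up. The open white box stands on it, square, centred in y. Its adjustable feet leave it s = -8 to +8 mm along the plate's x and h = 0 to 16 mm up: different each time, NOT measured, firm under load; find both by touch. Over 30 N on it dents the box. Sizes below: plate frame, mm, for s = h = 0.
- groove (a point): Nominal middle of the groove's floor line at its closed end, (-80, 0, 72) mm in the plate's frame (add s to x, h to z), plate's axes. Groove along the box's -x side, parallel to y, open to +x: closed end x -80; floor z 72, a flat shelf on to x -36 (good for touching down); over it the blue lip, x -85 to -69, underside z 81, top z 86. It takes the tongue fully at slopes to 0.3 rad.
- seat (a point): Nominal centre of the cover's seat, (0, 0, 72) mm in the plate's frame (add s, h), plate's axes. Seated, the cover's origin is here (x -1 to +2), x axes parallel, plate level on ledges at z 72. Inner faces of the side walls y -59 and 59 (top z 78), of the far wall x 67 (top z 80). The opening is shorter than the cover: tongue goes in first, sloping, and home within 2 mm before the far edge comes down.
- catch_nose (a point): Nominal tip of the orange catch, (61, 0, 80) mm in the plate's frame (add s, h), plate's axes. On the far wall, y -15 to 15; its nose reaches in to x 61, underside about z 80, and slopes up and back to x 67, z 92; thumb piece behind it to x 88, z 100. Keep the cover's far edge above it until the tongue is home.
- catch (a joint): Travel of the orange spring catch, m: 0 = out (closed, over the cover), grows to 0.010 as it is pushed back towards the plate's +x. The cover's far edge, pressed down, pushes it back by itself (some 3 to 12 N down at the handle), then it springs back to 0. Once level with some 9 N of push, stop: pressing harder or twisting the seated cover wedges the tongue, and its contact forces (30 N in all at most) run to twice the push.
- cover: Aluminium cover, 0.24 to 0.39 kg, first lying flat on the bench, right way up; origin: centre of the plate's underside, x towards its far (catch) edge, z up. Plate x -65 to 65, y -55 to 55, 6 mm thick. Blue tongue along the -x edge: x -79 to -65, y -45 to 45, z 0 to 4 mm. Black handle bar on top, to be gripped across x: x 9 to 21 (12 thick), y -32 to 32, z 6 to 36 mm.
- tongue (a point): Middle of the lower edge of the tongue's tip, at (-79, 0, 0) mm in the cover's frame, with the cover's axes.
- handle (a point): Centre of the handle bar, at (15, 0, 21) mm in the cover's frame, with the cover's axes.
- weight_big: Bystander: steel calibration weight, 44 mm diameter, 60 mm high; origin at its underside.
- weight_small: Bystander: brass calibration weight, 32 mm diameter, 45 mm high; origin at its underside.
- driver: Bystander: red-handled screwdriver, lying along its x axis.
- mouse: Bystander: black computer mouse 100 x 58 x 24 mm; origin at its underside.
- spring: Bystander: steel coil spring specimen standing on end, 29 mm diameter, 42 mm high; origin at its underside.
- specimens: Bystander: blue divided tray 130 x 180 x 45 mm; origin at its underside.
Things that resemble listed ones, but are neither listed nor needed, are in the scene too. There is more than one size of the cover; the one meant has the size given above.

How it is judged:
By the outcome, as a careful person would: the job done as asked, in the order asked, and still so for the second after the job is handed in, with the robot touching nothing.
It also fails if it takes over 58 s, if anything falls off the work surface, if the arm or the gripper's body presses on something with over 40 N, if the wrist force passes 120 N, or if a joint passes its speed limit or range.

## Robot

A 6-joint arm with a two-finger parallel gripper is mounted at the origin on the work surface. World frame = base frame: x ahead of the robot, y to its left, z up, the work surface at z = 0. Lengths are in mm, angles in rad, forces in N, time in s.
With the tool pointing down it reaches from about 275 to 725 mm from the base axis. Payload 15.9 kg.
Tool frame: the origin (TCP) lies between the finger pads; the fingertips stand 8 mm ahead of it and the grasp point (between the pads) lies 11 mm behind it; z points along the fingers, y is the direction in which the jaws open and shut (so a half turn about z gives the same grasp; the last joint's range is limited). The gripper opens to 85 mm and grips with 20 to 120 N. Pads are 22 mm wide; open, the fingers measure 114 mm over their backs; the gripper's body (76 mm by 85 mm) begins 54 mm behind the grasp point. The pads swing forward as they close: fully open they stand 13 mm farther back than shut.
Start: joints at [1.164, 0.213, -0.034, 1.323, 0, 1.571], TCP at [197.829, 459.183, 239.306] pointing down, gripper open.
Joint ranges: [-2.98, 2.98], [-0.74, 1.72], [-1.14, 1.35], [-2.1, 2.04], [-1.57, 1.44], [-3.14, 3.14]. Speed limits (rad/s): [1.89, 1.89, 2.39, 2.57, 3.14, 3.14].

## Interface

Orientations are given as [roll, pitch, yaw] about the fixed x, y, z axes, in that order (R = Rz(yaw) Ry(pitch) Rx(roll)).
In Python, from rig import readout, read_camera, workorder gives the robot as it stands. The module is installed in compiled form; this text tells all that it offers.
- The arm moves only by the shell command python3 -m pendant 'ROWS'. ROWS is JSON, a list of rows, each a list of 3 entries, a list of its own where there are three numbers: the shift along the tool's x, y, z scaled (see below), then the turn, a rotation vector about the tool's x, y, z scaled (see below), then the finger opening in mm, from 0 to 85.4. In form: [[[x, y, z], [rx, ry, rz], grip], ...]. A call has exactly 10 rows; each row shifts and turns the pose as measured when the row begins, along the tool's axes as they then stand; what a row does not reach is not made up. The controller multiplies each number of a shift by 0.15 m and each number of a turn by 30 degrees. A row lasts 1/10 s, in which the tool goes at most 50 mm and 8.59 degrees, less where a joint would pass 70% of its speed; a pose out of reach is approached as far as the arm can. A call with a number of a shift or a turn outside -1 to 1 is refused whole. A call with a gripper value outside its range is refused whole. The fingers move at their own pace and stop on an object; the grip force is fixed at half the most. Time passes only in rows, so rows that do not move let the fingers close, or fill a call up. It gives the time, the measured TCP pose, the force and the opening at its end, in the units of the state.
- readout.sense(): the state, without advancing time (a new reading comes with each control period).
- read_camera(name): name is "scene" or "top" or "wrist"; returns a dict with "frame" (384x512x3 uint8, red, green, blue), "range_z" (384x512 float32, mm along the optical axis (not along the pixel's ray), 0 where there is no reading), "fx", "fy", "cx", "cy" (pixels), "k1" (the pictures are not rectified: a ray, as slopes to the right and down, at radius r is drawn at 1 + k1 r^2 times it, then the intrinsics apply), "xyz" and "orientation" of the camera in the world. Camera axes: x right, y up, looking along -z (the intrinsics and any distortion apply to the point x, -y, -z); pixel columns grow to the right and rows downward; lengths in mm; the calibration is good to about 2 mm. A picture is of the moment at which its call begins.
- workorder.sign_off(): hands the job in, once; it reports no verdict.
The state is a dict: "time_s": time; "q": joint angles; "qvel": joint speeds; "tau": joint torques, N m; "tcp_pos": TCP position; "ee_rot": TCP orientation; "ft_force": force on the tool from outside, world axes, zero at the start; "torque": the same for the moment, N m; "finger_gap": opening from 0.0 (shut) to 1.0 (fully open).
Only numpy, scipy, OpenCV 4.12 (cv2) and the standard library are available. Lean on these libraries where they do the work, as an engineer would, in place of code of your own. Each camera call takes 0.05 s, during which the arm holds its last target.

## Working session

There is one attempt and no reset: what is moved stays moved. The work goes in short steps, Python scripts to look and compute and a shell command to move; the robot and the scene stay as the last step left them, time stands still between calls to the robot, and variables do not carry over. Pictures are saved under pics/ and viewed, and the job is handed in when it is done.

```bash
mkdir -p pics; ls
python3 - <<'E'
from rig import readout, read_camera
import cv2,numpy as np
s=readout.sense()
for k,v in s.items(): print(k,np.round(v,4))
for n in ["scene","top","wrist"]:
    c=read_camera(n)
    cv2.imwrite(f"pics/a_{n}.png",c["frame"][...,::-1])
    print(n,[ (k,np.round(c[k],4)) for k in ("fx","fy","cx","cy","k1","xyz","orientation")])
E
```

```text
pics
time_s 0.0
q [ 1.164   0.2134 -0.0351  1.3235  0.      1.5708]
qvel [ 0.0021 -0.0006 -0.002   0.0005 -0.0008 -0.0011]
tau [ 3.80000e-03 -6.86161e+01  4.87118e+01  1.73000e-02  2.00000e-04
  0.00000e+00]
tcp_pos [197.7032 458.8895 238.8072]
ee_rot [-3.1405 -0.      2.7348]
ft_force [-0.0027  0.0848  0.0161]
torque [-0.0183 -0.024  -0.0488]
finger_gap 1.0
scene [('fx', np.float64(405.6506)), ('fy', np.float64(405.6506)), ('cx', np.float64(260.0517)), ('cy', np.float64(192.1946)), ('k1', np.float64(-0.0521)), ('xyz', array([1053.7826, -197.652 , 1033.9212])), ('orientation', array([0.5484, 0.0031, 1.1797]))]
top [('fx', np.float64(433.3745)), ('fy', np.float64(433.3745)), ('cx', np.float64(252.4546)), ('cy', np.float64(192.0073)), ('k1', np.float64(-0.0735)), ('xyz', array([ 432.5275,    6.65  , 1225.8553])), ('orientation', array([ 0.0907, -0.0155, -1.5616]))]
wrist [('fx', np.float64(322.6225)), ('fy', np.float64(322.6225)), ('cx', np.float64(260.5888)), ('cy', np.float64(187.4695)), ('k1', np.float64(-0.025)), ('xyz', array([129.5586, 487.4115, 373.8626])), ('orientation', array([-2.9490e-01,  7.0000e-04,  1.1632e+00]))]
```

View pics/a_scene.png

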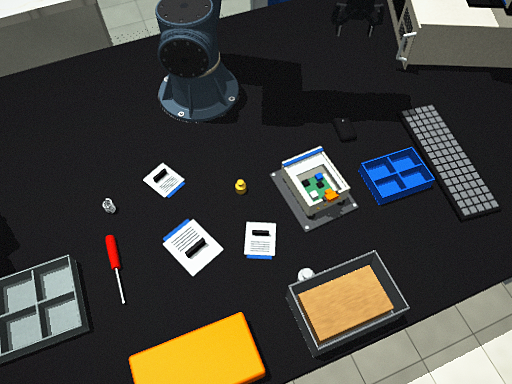

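View pics/a_top.png

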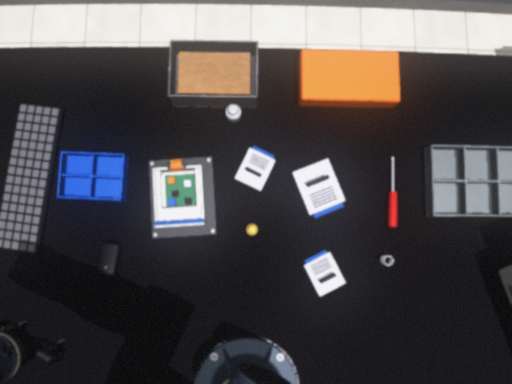

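View pics/a_wrist.png

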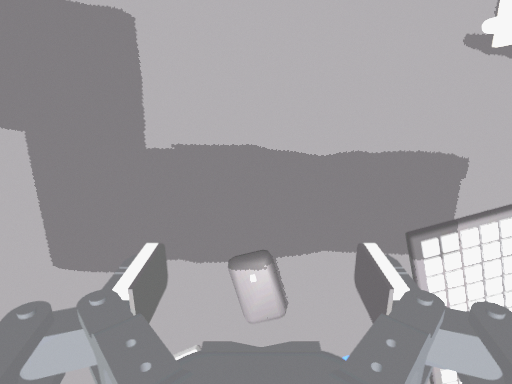

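```bash
cat > h.py <<'E'
import numpy as np, cv2
from scipy.spatial.transform import Rotation as R
from rig import readout, read_camera
def RR(o): return R.from_euler('xyz',o).as_matrix()
def ray(c,u,v):
    K=np.array([[c['fx'],0,c['cx']],[0,c['fy'],c['cy']],[0,0,1.]])
    p=cv2.undistortPoints(np.array([[[u,v]]],float),K,np.array([c['k1'],0,0,0,0.]))[0,0]
    return np.array([p[0],-p[1],-1.])
def onz(c,u,v,z):
    d=RR(c['orientation'])@ray(c,u,v); o=np.array(c['xyz'])
    return o+d*(z-o[2])/d[2]
def bydepth(c,u,v):
    d=RR(c['orientation'])@ray(c,u,v)
    return np.array(c['xyz'])+d*c['range_z'][int(round(v)),int(round(u))]
def proj(c,P):
    p=(np.asarray(P,float)-c['xyz'])@RR(c['orientation'])
    x,y=p[...,0]/-p[...,2],-p[...,1]/-p[...,2]
    f=1+c['k1']*(x*x+y*y)
    return np.stack([c['fx']*x*f+c['cx'],c['fy']*y*f+c['cy']],-1)
def crop(c,u0,v0,u1,v1,k,fn):
    im=c['frame'][v0:v1,u0:u1,::-1]
    cv2.imwrite(fn,cv2.resize(im,None,fx=k,fy=k,interpolation=cv2.INTER_CUBIC))
E
python3 - <<'E'
from h import *
c=read_camera('top')
np.save('/tmp/top.npy',c,allow_pickle=True)
crop(c,230,135,360,305,4.5*0.75,'pics/b_cov.png')
crop(c,140,150,225,245,6,'pics/b_box.png')
d=read_camera('scene')
crop(d,262,140,368,235,6,'pics/b_boxs.png')
E
```

```text
(no output)
```

View pics/b_cov.png

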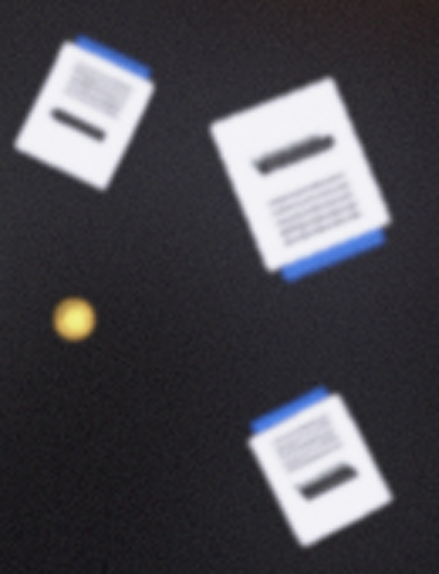

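View pics/b_box.png

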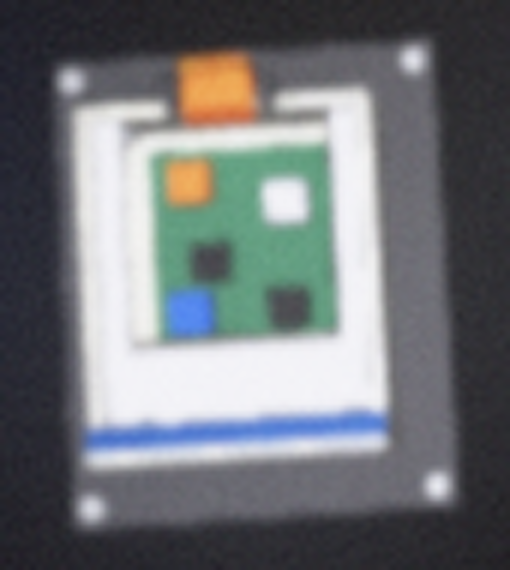

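View pics/b_boxs.png

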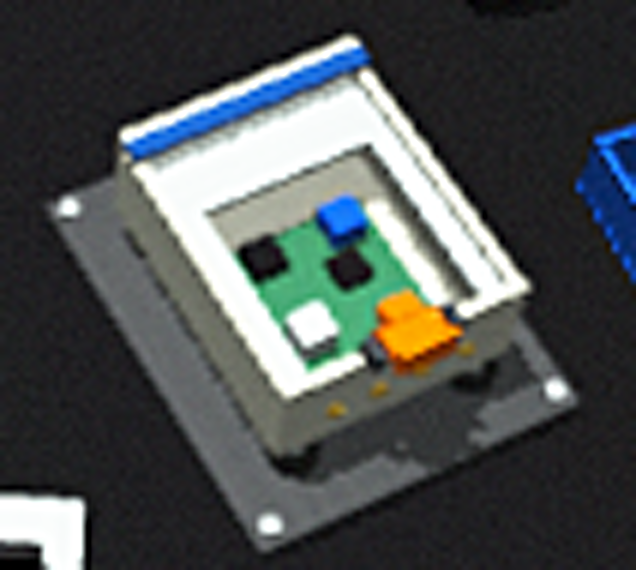

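Candidates for the cover (top picture): large at (319,187), small at (256,168), small at (325,273). Only the large one can be 130x110 mm; I'll measure all three.

Run:
```python
from h import *
c=read_camera('top')
def sz(P,z,off,k):
    W=np.array([onz(c,off[0]+p[0]/k,off[1]+p[1]/k,z) for p in P])
    print(np.round(W[:,:2],1).tolist(), [round(float(np.linalg.norm(W[i]-W[(i+1)%4])),1) for i in range(4)], W.mean(0).round(1))
    return W
o=(230,135);k=3.375
A=sz([(332,78),(210,125),(268,270),(390,222)],6,o,k)  # far edge first
d=(A[0]+A[1]-A[2]-A[3]); print('yaw',np.arctan2(d[1],d[0]))
d=(A[1]-A[0]+A[2]-A[3]);print('yaw(y)',np.arctan2(-d[0],d[1]))
sz([(67,42),(154,86),(104,190),(15,147)],6,o,k)
sz([(250,440),(338,394),(393,497),(304,547)],6,o,k)
o=(140,150);k=6
B=sz([(430,38),(57,65),(78,525),(455,500)],12,o,k)
d=(B[0]+B[1]-B[2]-B[3]); print('yaw',np.arctan2(d[1],d[0]))
d=(B[1]-B[0]+B[2]-B[3]);print('yaw(y)',np.arctan2(-d[0],d[1]))
# screws at corners
S=sz([(413,60),(70,81),(91,508),(437,487)],14,o,k)
d=(S[0]+S[1]-S[2]-S[3]); print('yaw',np.arctan2(d[1],d[0]))
d=(S[1]-S[0]+S[2]-S[3]);print('yaw(y)',np.arctan2(-d[0],d[1]))
for p in [(319,187),(310,175),(325,205),(300,200),(160,230),(205,170),(168,220),(192,220),(180,160)]:
    print(p,bydepth(c,*p).round(1))
```

```text
[[643.4, -227.7], [601.9, -123.9], [480.2, -172.6], [521.5, -276.0]] [111.8, 131.1, 111.3, 131.2] [ 561.8 -200.     6. ]
yaw 0.37908236592854744
yaw(y) 0.3800436413049839
[[671.4, -2.6], [634.6, -76.5], [546.0, -34.9], [581.4, 40.1]] [82.5, 97.9, 83.0, 99.6] [608.3 -18.5   6. ]
[[339.1, -157.6], [377.5, -231.1], [292.6, -277.0], [251.4, -202.6]] [83.0, 96.5, 85.0, 98.6] [ 315.2 -217.1    6. ]
[[643.4, 105.3], [628.7, 281.4], [412.8, 265.1], [426.4, 89.9]] [176.7, 216.6, 175.7, 217.6] [527.8 185.4  12. ]
yaw 0.07326207657886952
yaw(y) 0.08018716919693102
[[632.5, 113.0], [620.9, 274.6], [420.7, 258.8], [432.3, 98.2]] [162.0, 200.7, 161.0, 200.7] [526.6 186.2  14. ]
yaw 0.07613542954964664
yaw(y) 0.07176296780685473
(319, 187) [ 560.2 -200.5    4.3]
(310, 175) [ 593.5 -174.    10.2]
(325, 205) [ 509.2 -217.8    2.3]
(300, 200) [ 522.6 -146.4    3. ]
(160, 230) [433.9 245.3  15.7]
(205, 170) [603.6 123.1  15.8]
(168, 220) [460.1 209.8  92.9]
(192, 220) [460.9 147.7  87.6]
(180, 160) [616.6 180.3 105.6]
```

Measured 131x111 mm for the large one (319,187), against 98x83 for the others, so the large one is the cover. Dock centre is about (527,186), yaw about 0.075.

```bash
cat >> h.py <<'E'
from scipy.linalg import fractional_matrix_power as fmp
def pose():
    s=readout.sense(); T=np.eye(4); T[:3,:3]=RR(s['ee_rot']); T[:3,3]=s['tcp_pos']; return T
def mk(p,yaw,slope=0.0):
    # tool pose: tool y along cover x (heading=yaw), slope raises cover's far edge
    Rc=R.from_euler('z',yaw).as_matrix()@R.from_euler('y',-slope).as_matrix()
    Rt=Rc@np.array([[0,1,0],[1,0,0],[0,0,-1.]])   # cols: tool x=cover y, tool y=cover x, tool z=-cover z
    T=np.eye(4);T[:3,:3]=Rt;T[:3,3]=p;return T
def rows(T0,T1,n):
    E=np.real(fmp(np.linalg.inv(T0)@T1,1/n))
    sh=E[:3,3]/150; tn=R.from_matrix(E[:3,:3]).as_rotvec()/np.deg2rad(30)
    print('rows n',n,'shift',sh.round(4).tolist(),'turn',tn.round(4).tolist(),' |mm|',np.linalg.norm(E[:3,3]).round(2))
    return E
def st():
    s=readout.sense(); print('t',round(s['time_s'],2),'tcp',np.round(s['tcp_pos'],2),'rot',np.round(s['ee_rot'],4),'F',np.round(s['ft_force'],2),'M',np.round(s['torque'],2),'gap',round(s['finger_gap'],3))
E
python3 - <<'E'
from h import *
T=pose(); G=mk([575.7,-194.4,120],0.3796)
E=rows(T,G,18)
X=T.copy()
for i in range(18):
    X=X@E
    if i%3==2: print(X[:3,3].round(0))
E
```

```text
rows n 18 shift [-0.2765, -0.0763, 0.0441] turn [-0.0, 0.0, 0.0832]  |mm| 43.54
[295. 374. 219.]
[380. 277. 199.]
[452. 170. 180.]
[509.  54. 160.]
[550. -68. 140.]
[ 576. -194.  120.]
```

```bash
python3 -m pendant '[[[-0.27,-0.076,0.01],[0,0,0.083],60],[[-0.27,-0.076,0.01],[0,0,0.083],60],[[-0.27,-0.076,0.01],[0,0,0.083],60],[[-0.27,-0.076,0.01],[0,0,0.083],60],[[-0.27,-0.076,0.01],[0,0,0.083],60],[[-0.27,-0.076,0.01],[0,0,0.083],60],[[-0.27,-0.076,0.01],[0,0,0.083],60],[[-0.27,-0.076,0.01],[0,0,0.083],60],[[-0.27,-0.076,0.01],[0,0,0.083],60],[[-0.27,-0.076,0.01],[0,0,0.083],60]]'
python3 - <<'E'
from h import *
rows(pose(),mk([575.7,-194.4,120],0.3796),9);st()
E
```

```text
time_s: 1.3
tcp_pos: [470.5, 128.8, 222.9]
ee_rot: [3.141, -0.001, 2.293]
ft_force: [0.7, 0.3, -0.4]
finger_gap: 0.7
rows n 9 shift [-0.2448, -0.0639, 0.0761] turn [0.0002, -0.0001, 0.0727]  |mm| 39.63
t 1.3 tcp [470.54 128.79 222.92] rot [ 3.1406e+00 -5.0000e-04  2.2928e+00] F [ 0.7   0.28 -0.35] M [ 0.02 -0.03  0.01] gap 0.7
```

```bash
python3 -m pendant '[[[-0.25,-0.064,0.076],[0,0,0.073],60],[[-0.25,-0.064,0.076],[0,0,0.073],60],[[-0.25,-0.064,0.076],[0,0,0.073],60],[[-0.25,-0.064,0.076],[0,0,0.073],60],[[-0.25,-0.064,0.076],[0,0,0.073],60],[[-0.25,-0.064,0.076],[0,0,0.073],60],[[-0.25,-0.064,0.076],[0,0,0.073],60],[[-0.25,-0.064,0.076],[0,0,0.073],60],[[-0.25,-0.064,0.076],[0,0,0.073],60],[[0,0,0],[0,0,0],60]]'
python3 - <<'E'
from h import *
st()
c=read_camera('wrist'); cv2.imwrite('pics/c_w.png',c['frame'][...,::-1])
import pickle; pickle.dump(c,open('/tmp/cw.pkl','wb'))
rows(pose(),mk([575.7,-194.4,60],0.3796),5)
E
```

```text
time_s: 2.3
tcp_pos: [580.9, -220.3, 114.7]
ee_rot: [3.139, -0.001, 1.928]
ft_force: [-1.3, 1.5, 0.9]
finger_gap: 0.699
t 2.3 tcp [ 580.95 -220.27  114.72] rot [ 3.1393e+00 -1.0000e-03  1.9277e+00] F [-1.33  1.54  0.93] M [0.08 0.05 0.01] gap 0.699
rows n 5 shift [0.0324, 0.0048, 0.0739] turn [0.0011, -0.0005, -0.0079]  |mm| 12.13
```

View pics/c_w.png

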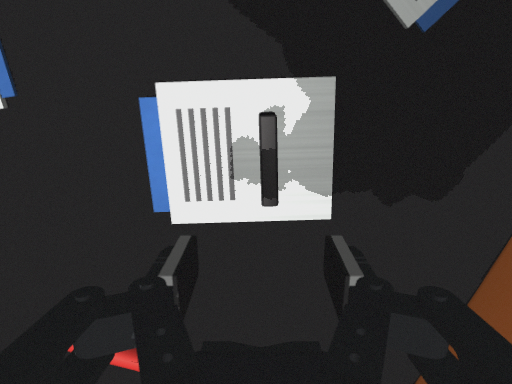

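The wrist view shows the cover with plate corners (158,83), (335,77), (331,220), (172,224). The blue tongue is at left x≈155 and the handle bar at about (268,160).

Run:
```python
from h import *
import pickle
c=pickle.load(open('/tmp/cw.pkl','rb'))
A=np.array([onz(c,u,v,6) for u,v in [(335,77),(158,83),(172,224),(331,220)]])
print(A.round(1)); print([np.linalg.norm(A[i]-A[(i+1)%4]).round(1) for i in range(4)],A.mean(0))
d=A[0]+A[3]-A[1]-A[2];print(np.arctan2(d[1],d[0])); d=A[0]+A[1]-A[3]-A[2];print(np.arctan2(-d[0],d[1]))
for p in [(258,115),(275,115),(278,204),(262,204)]: print(onz(c,*p,36).round(1))
```

```text
[[ 602.1 -124.6    6. ]
 [ 484.  -172.8    6. ]
 [ 523.8 -275.4    6. ]
 [ 644.4 -226.9    6. ]]
[np.float64(127.6), np.float64(110.0), np.float64(130.0), np.float64(110.7)] [ 563.59399613 -199.95357785    6.        ]
0.38502188344837346
0.3810898522379361
[ 559. -167.   36.]
[ 569.3 -163.1   36. ]
[ 593.4 -219.6   36. ]
[ 582.8 -223.5   36. ]
```

```bash
python3 -m pendant '[[[0.033,0.005,0.074],[0,0,-0.008],60],[[0.033,0.005,0.074],[0,0,-0.008],60],[[0.033,0.005,0.074],[0,0,-0.008],60],[[0.033,0.005,0.074],[0,0,-0.008],60],[[0.033,0.005,0.074],[0,0,-0.008],60],[[0,0,0],[0,0,0],60],[[0,0,0],[0,0,0],60],[[0,0,0],[0,0,0],60],[[0,0,0],[0,0,0],60],[[0,0,0],[0,0,0],60]]'
python3 - <<'E'
from h import *
st(); rows(pose(),mk([576.3,-194.0,16.5],0.381),8)
E
```

```text
time_s: 3.35
tcp_pos: [575.0, -183.5, 57.0]
ee_rot: [3.137, -0.002, 1.964]
ft_force: [0.0, 0.0, 0.3]
finger_gap: 0.701
t 3.35 tcp [ 574.97 -183.47   57.02] rot [ 3.1374e+00 -1.6000e-03  1.9636e+00] F [0.02 0.01 0.34] M [ 0.03 -0.    0.03] gap 0.701
rows n 8 shift [-0.0086, -0.0024, 0.0338] turn [0.001, -0.0004, 0.0028]  |mm| 5.24
```

```bash
python3 -m pendant '[[[-0.0086,-0.0024,0.03],[0.001,0,0.003],60],[[-0.0086,-0.0024,0.03],[0.001,0,0.003],60],[[-0.0086,-0.0024,0.03],[0.001,0,0.003],60],[[-0.0086,-0.0024,0.03],[0.001,0,0.003],60],[[-0.0086,-0.0024,0.03],[0.001,0,0.003],60],[[-0.0086,-0.0024,0.03],[0.001,0,0.003],60],[[-0.0086,-0.0024,0.03],[0,0,0],60],[[0,0,0],[0,0,0],60],[[0,0,0],[0,0,0],60],[[0,0,0],[0,0,0],60]]'
python3 - <<'E'
from h import *
st(); rows(pose(),mk([576.3,-194.0,16.5],0.381),1)
E
```

```text
time_s: 4.35
tcp_pos: [576.2, -194.3, 22.4]
ee_rot: [3.141, -0.002, 1.952]
ft_force: [-0.0, 1.0, -0.7]
finger_gap: 0.705
t 4.35 tcp [ 576.17 -194.27   22.42] rot [ 3.1410e+00 -1.7000e-03  1.9522e+00] F [-0.04  1.02 -0.69] M [-0.01 -0.01  0.02] gap 0.705
rows n 1 shift [0.0013, 0.0014, 0.0395] turn [0.0012, -0.0032, 0.0007]  |mm| 5.93
```

```bash
python3 -m pendant '[[[0,0,0.015],[0,0,0],60],[[0,0,0.015],[0,0,0],60],[[0,0,0.007],[0,0,0],60],[[0,0,0],[0,0,0],0],[[0,0,0],[0,0,0],0],[[0,0,0],[0,0,0],0],[[0,0,0],[0,0,0],0],[[0,0,0],[0,0,0],0],[[0,0,0],[0,0,0],0],[[0,0,0],[0,0,0],0]]'
python3 - <<'E'
from h import *
st()
E
```

```text
time_s: 5.35
tcp_pos: [576.6, -194.3, 17.2]
ee_rot: [3.14, -0.001, 1.952]
ft_force: [-0.4, 0.4, 0.2]
finger_gap: 0.129
t 5.35 tcp [ 576.64 -194.28   17.15] rot [ 3.1401e+00 -8.0000e-04  1.9524e+00] F [-0.36  0.35  0.2 ] M [ 0.01  0.13 -0.04] gap 0.129
```

```bash
python3 -m pendant '[[[0,0,-0.04],[0,0,0],0],[[0,0,-0.1],[0,0,0],0],[[0,0,-0.2],[0,0,0],0],[[0,0,-0.2],[0,0,0],0],[[0,0,-0.2],[0,0,0],0],[[0,0,-0.2],[0,0,0],0],[[0,0,-0.1],[0,0,0],0],[[0,0,0],[0,0,0],0],[[0,0,0],[0,0,0],0],[[0,0,0],[0,0,0],0]]'
python3 - <<'E'
from h import *
st()
import pickle
out={}
for n in ('top','scene'):
    c=read_camera(n); out[n]=c
pickle.dump(out,open('/tmp/o.pkl','wb'))
def cloud(c):
    v,u=np.mgrid[0:384,0:512]
    K=np.array([[c['fx'],0,c['cx']],[0,c['fy'],c['cy']],[0,0,1.]])
    p=cv2.undistortPoints(np.stack([u.ravel(),v.ravel()],-1)[:,None].astype(float),K,np.array([c['k1'],0,0,0,0.]))[:,0]
    d=np.stack([p[:,0],-p[:,1],-np.ones(len(p))],-1)*c['range_z'].reshape(-1,1)
    return d@RR(c['orientation']).T+c['xyz']
O=np.array([527.0,185.8]);y=0.075
for n in out:
    P=cloud(out[n]); q=P[:,:2]-O
    X=q[:,0]*np.cos(y)+q[:,1]*np.sin(y); Y=-q[:,0]*np.sin(y)+q[:,1]*np.cos(y)
    Z=P[:,2]; ok=out[n]['range_z'].ravel()>0
    def reg(nm,a,b,cc,d,z0,z1):
        m=ok&(X>a)&(X<b)&(Y>cc)&(Y<d)&(Z>z0)&(Z<z1); print(n,nm,m.sum(),np.median(Z[m]).round(2),Z[m].std().round(2))
    reg('bench',-160,-125,-60,60,-20,30)
    reg('plate edge',-108,-98,-80,80,-20,30)
    reg('plate side',-80,80,-86,-74,-20,30)
    reg('lip',-83,-72,-45,45,60,130)
    reg('shelf',-58,-42,-45,45,50,120)
    reg('sidewall-',-50,50,-62,-59,50,120)
E
```

```text
time_s: 6.35
tcp_pos: [573.6, -193.4, 178.0]
ee_rot: [-3.138, -0.005, 1.952]
ft_force: [0.0, 0.6, -3.5]
finger_gap: 0.129
t 6.35 tcp [ 573.65 -193.43  178.  ] rot [-3.1383 -0.0054  1.9524] F [ 0.03  0.63 -3.5 ] M [ 0.   -0.06 -0.01] gap 0.129
top bench 532 1.85 2.41
top plate edge 204 14.11 2.5
top plate side 243 13.93 2.44
top lip 120 92.52 4.87
top shelf 205 79.01 2.26
top sidewall- 42 84.31 1.85
scene bench 246 -1.09 1.99
scene plate edge 24 11.18 2.06
scene plate side 197 10.42 1.99
scene lip 87 89.47 3.25
scene shelf 142 75.76 1.78
scene sidewall- 37 81.76 1.72
```

Run:
```python
from h import *
import pickle
o=pickle.load(open('/tmp/o.pkl','rb')); c=o['top']; d=o['scene']
crop(c,145,150,215,240,8,'pics/d_box.png')
crop(d,270,140,360,225,8,'pics/d_boxs.png')
```

```text
(no output)
```

View pics/d_box.png

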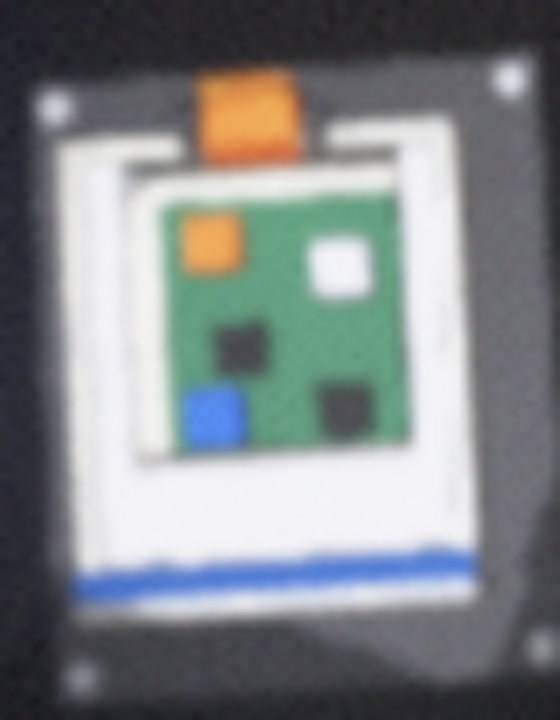

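View pics/d_boxs.png

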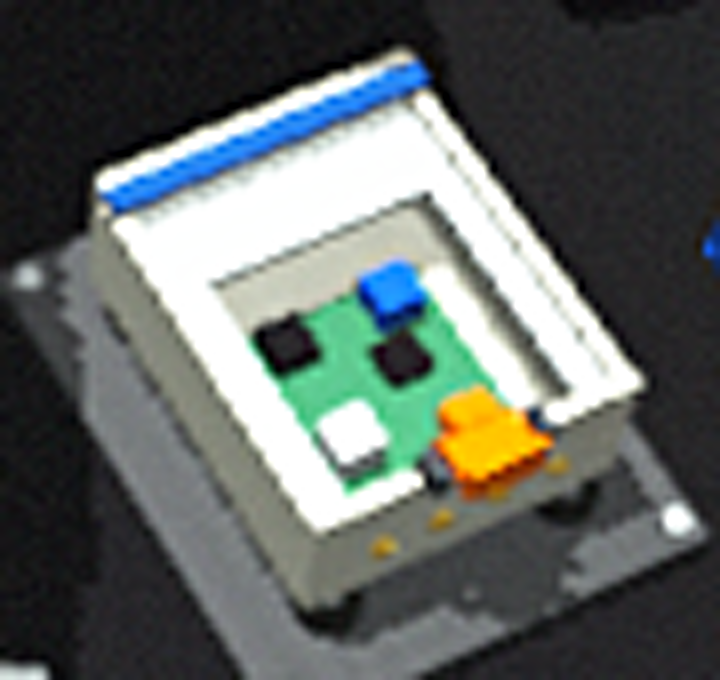

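Run:
```python
from h import *
import pickle
o=pickle.load(open('/tmp/o.pkl','rb')); c=o['top']; d=o['scene']
def w(c,off,p,z): return onz(c,off[0]+p[0]/8,off[1]+p[1]/8,z)
for nm,c,off,zs,S,L in [('top',c,(145,150),2,[(510,80),(53,107),(82,680),(540,648)],dict(shelf=[(145,458),(405,440),77],lip=[(78,575),(475,550),91],far=[(120,160),(395,147),85])),
  ('scene',d,(270,140),-1.2,None,dict(shelf=[(215,285),(430,193),77],lip=[(112,212),(430,82),91],side=[(130,230),(320,535),83]))]:
    if S:
        W=np.array([w(c,off,p,14+zs) for p in S]); O=W.mean(0)[:2]
        e=W[0]+W[1]-W[2]-W[3]; y1=np.arctan2(e[1],e[0]); e=W[1]+W[2]-W[0]-W[3]; y2=np.arctan2(-e[0],e[1]); print(O,y1,y2)
    for k,(a,b,z) in L.items():
        A=w(c,off,a,z+zs)[:2]; B=w(c,off,b,z+zs)[:2]
        e=A-B if k!='side' else B-A
        ang=np.arctan2(-e[0],e[1]) if k!='side' else np.arctan2(e[1],e[0])
        y=.075; f=lambda q:((q-O)@[np.cos(y),np.sin(y)],(q-O)@[-np.sin(y),np.cos(y)])
        print(nm,k,np.round(f(A),1),np.round(f(B),1),'ang',ang.round(4))
```

```text
[526.40696701 186.11570187] 0.07520433480682158 0.07520407671577638
top shelf [-29.3  42.3] [-28.9 -44. ] ang 0.0801
top lip [-67.1  63.5] [-67.2 -66.4] ang 0.074
top far [69.4 44.5] [ 67.8 -46.8] ang 0.0577
scene shelf [-29.1 -43.7] [-28.9  45.4] ang -3.0689
scene lip [-65.1 -66.5] [-63.6  64.5] ang -3.0776
scene side [-60.1 -61.5] [ 78.3 -64.2] ang 0.0555
```

```bash
cat >> h.py <<'E'
O=np.array([526.4,186.1,0]); YD=0.0752; HZ=17.15
def Rc(sl,yaw=YD): return R.from_euler('z',yaw).as_matrix()@R.from_euler('y',-sl).as_matrix()
def goal(tip,sl,dy=0):  # tip in plate frame -> TCP pose
    p=O+R.from_euler('z',YD).as_matrix()@np.array(tip,float)+Rc(sl)@np.array([94,0,HZ])
    return mk(p,YD,sl)
def tip():
    T=pose(); Rt=T[:3,:3]; C=Rt@np.array([[0,1,0],[1,0,0],[0,0,-1.]])
    t=T[:3,3]-C@np.array([94,0,HZ]); e=R.from_matrix(C).as_euler('zyx')
    Rz=R.from_euler('z',YD).as_matrix()
    tp=Rz.T@(t-O); far=Rz.T@(t+C@np.array([144,0,0])-O)
    print('TIP plate',tp.round(2),'FAR',far.round(2),'yaw-YD',round(e[0]-YD,4),'slope',round(-e[1],4),'roll',round(e[2],4))
    f=Rz.T@np.array(readout.sense()['ft_force']); print('F plate',f.round(2))
    return tp
E
python3 - <<'E'
from h import *
G=goal([-54,0,150],0.26); print(G[:3,3]); tip()
E=rows(pose(),G,10)
X=pose()
for i in range(10):
    X=X@E; print(X[:3,3].round(0),end='')
E
```

```text
[558.74006833 188.53656783 190.73916   ]
TIP plate [ -71.31 -410.21  160.91] FAR [  65.99 -366.78  160.35] yaw-YD 0.3064 slope -0.0058 roll 0.004
F plate [-0.19  1.26 -3.63]
rows n 10 shift [0.2503, 0.0531, -0.0035] turn [-0.0502, -0.0086, 0.0581]  |mm| 38.38
[ 567. -156.  178.][ 561. -118.  179.][557. -79. 180.][554. -41. 181.][552.  -3. 182.][551.  35. 183.][551.  74. 185.][553. 112. 187.][555. 150. 188.][559. 189. 191.]
```

```bash
python3 -m pendant '[[[0.12,0.027,-0.01],[-0.05,-0.009,0.058],0],[[0.25,0.053,-0.01],[-0.05,-0.009,0.058],0],[[0.25,0.053,-0.01],[-0.05,-0.009,0.058],0],[[0.25,0.053,-0.005],[-0.05,-0.009,0.058],0],[[0.25,0.053,-0.004],[-0.05,-0.009,0.058],0],[[0.25,0.053,-0.004],[-0.05,-0.009,0.058],0],[[0.25,0.053,-0.004],[-0.05,-0.009,0.058],0],[[0.25,0.053,-0.004],[-0.05,-0.009,0.058],0],[[0.15,0.03,-0.004],[-0.05,-0.009,0.05],0],[[0.05,0.01,0],[-0.02,0,0],0]]'
python3 - <<'E'
from h import *
tip(); rows(pose(),goal([-54,0,150],0.26),5);st()
E
```

```text
time_s: 7.45
tcp_pos: [553.6, 132.7, 182.5]
ee_rot: [2.902, 0.001, 1.666]
ft_force: [0.6, -1.6, -3.7]
finger_gap: 0.133
TIP plate [-64.17 -57.06 143.51] FAR [ 75.7  -54.22 177.66] yaw-YD 0.0228 slope 0.2384 roll 0.0222
F plate [ 0.47 -1.62 -3.73]
rows n 5 shift [0.0735, 0.0157, -0.0075] turn [-0.0078, -0.0015, 0.0075]  |mm| 11.33
t 7.45 tcp [553.55 132.72 182.47] rot [2.9021e+00 1.0000e-03 1.6660e+00] F [ 0.59 -1.58 -3.73] M [-0.08  0.42  0.  ] gap 0.133
```

Next: continue to directly above, then start down.

```bash
python3 -m pendant '[[[0.08,0.0157,-0.0075],[-0.008,-0.0015,0.0085],0],[[0.08,0.0157,-0.0075],[-0.008,-0.0015,0.0085],0],[[0.07,0.0157,-0.0075],[-0.008,-0.0015,0.008],0],[[0.05,0.0157,-0.0075],[-0.008,-0.0015,0.006],0],[[0.02,0.01,0],[-0.006,0,0],0],[[0,0,0],[0,0,0],0],[[0,0,0],[0,0,0],0],[[0,0,0],[0,0,0],0],[[0,0,0],[0,0,0],0],[[0,0,0],[0,0,0],0]]'
python3 - <<'E'
from h import *
tip(); rows(pose(),goal([-54,0,90],0.26),6);st()
E
```

```text
time_s: 8.45
tcp_pos: [558.0, 178.7, 187.0]
ee_rot: [2.886, 0.003, 1.649]
ft_force: [0.9, -1.0, -3.5]
finger_gap: 0.13
TIP plate [-55.63 -10.19 146.64] FAR [ 83.7   -9.63 183.02] yaw-YD 0.006 slope 0.2548 roll 0.0179
F plate [ 0.83 -1.04 -3.52]
rows n 6 shift [0.011, -0.0143, 0.0608] turn [-0.0015, 0.0005, 0.0012]  |mm| 9.52
t 8.45 tcp [558.04 178.66 186.99] rot [2.8862e+00 2.6000e-03 1.6493e+00] F [ 0.91 -0.97 -3.52] M [-0.07  0.3  -0.01] gap 0.13
```

```bash
sed -i "s/as_euler('zyx')/as_euler('ZYX')/" h.py; python3 -m pendant '[[[0.011,-0.0143,0.06],[-0.0015,0.0005,0.0012],0],[[0.011,-0.0143,0.06],[-0.0015,0.0005,0.0012],0],[[0.011,-0.0143,0.06],[-0.0015,0.0005,0.0012],0],[[0.011,-0.0143,0.06],[-0.0015,0.0005,0.0012],0],[[0.011,-0.0143,0.06],[-0.0015,0,0.0012],0],[[0.005,-0.007,0.03],[-0.0015,0,0],0],[[0,0,0],[0,0,0],0],[[0,0,0],[0,0,0],0],[[0,0,0],[0,0,0],0],[[0,0,0],[0,0,0],0]]'
python3 - <<'E'
from h import *
tip(); rows(pose(),goal([-54,0,81],0.26),4);st()
for n in ('scene','top'):
    c=read_camera(n)
    if n=='scene': crop(c,250,90,380,230,4.2,'pics/e_s.png')
    else: crop(c,130,130,230,260,4.2,'pics/e_t.png')
E
```

```text
time_s: 9.45
tcp_pos: [558.1, 188.1, 130.7]
ee_rot: [2.882, 0.001, 1.646]
ft_force: [0.1, 0.3, -3.5]
finger_gap: 0.123
TIP plate [-54.71  -0.42  90.01] FAR [ 84.48  -0.35 126.94] yaw-YD 0.0004 slope 0.2593 roll -0.001
F plate [ 0.15  0.24 -3.54]
rows n 4 shift [0.0006, -0.0027, 0.0147] turn [-0.0003, 0.0004, 0.0002]  |mm| 2.25
t 9.45 tcp [558.09 188.13 130.69] rot [2.8823e+00 1.0000e-03 1.6462e+00] F [ 0.13  0.25 -3.54] M [0.02 0.35 0.01] gap 0.123
```

View pics/e_s.png

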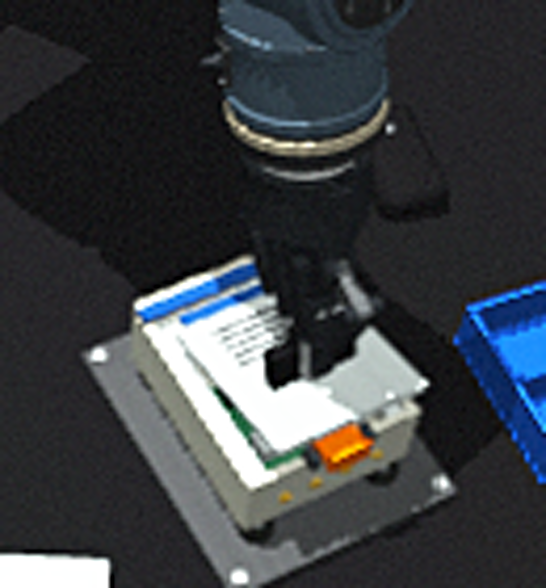

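```bash
python3 -m pendant '[[[0.001,-0.002,0.0085],[0,0,0],0],[[0.001,-0.002,0.0085],[0,0,0],0],[[0,-0.002,0.0085],[0,0,0],0],[[0,-0.002,0.0085],[0,0,0],0],[[0,-0.002,0.0085],[0,0,0],0],[[0,-0.002,0.0085],[0,0,0],0],[[0,0,0],[0,0,0],0],[[0,0,0],[0,0,0],0],[[0,0,0],[0,0,0],0],[[0,0,0],[0,0,0],0]]'
python3 - <<'E'
from h import *
tip();st()
E
```

```text
time_s: 10.55
tcp_pos: [558.5, 188.4, 122.4]
ee_rot: [2.882, 0.001, 1.646]
ft_force: [-0.2, 0.1, -2.6]
finger_gap: 0.129
TIP plate [-54.3   -0.12  81.72] FAR [ 8.4870e+01 -8.0000e-02  1.1871e+02] yaw-YD 0.0003 slope 0.2598 roll -0.0009
F plate [-0.22  0.1  -2.58]
t 10.55 tcp [558.46 188.43 122.44] rot [2.8818e+00 9.0000e-04 1.6461e+00] F [-0.23  0.09 -2.58] M [-0.02  0.38 -0.03] gap 0.129
```

```bash
python3 -m pendant '[[[0,-0.0005,0.002],[0,0,0],0],[[0,-0.0005,0.002],[0,0,0],0],[[0,-0.0005,0.002],[0,0,0],0],[[0,-0.0005,0.002],[0,0,0],0],[[0,-0.0005,0.002],[0,0,0],0],[[0,-0.0005,0.002],[0,0,0],0],[[0,-0.0005,0.002],[0,0,0],0],[[0,-0.0005,0.002],[0,0,0],0],[[0,-0.0005,0.002],[0,0,0],0],[[0,-0.0005,0.002],[0,0,0],0]]'
python3 - <<'E'
from h import *
tip();st()
E
```

```text
time_s: 11.55
tcp_pos: [558.6, 188.5, 119.2]
ee_rot: [2.882, 0.001, 1.646]
ft_force: [0.5, 0.1, -3.7]
finger_gap: 0.129
TIP plate [-54.14  -0.09  78.5 ] FAR [ 8.5010e+01 -5.0000e-02  1.1553e+02] yaw-YD 0.0003 slope 0.2601 roll -0.0008
F plate [ 0.52  0.11 -3.69]
t 11.55 tcp [558.6  188.47 119.24] rot [2.8815e+00 8.0000e-04 1.6461e+00] F [ 0.51  0.15 -3.69] M [0.   0.39 0.02] gap 0.129
```

```bash
python3 -m pendant '[[[0,-0.0004,0.0015],[0,0,0],0],[[0,-0.0004,0.0015],[0,0,0],0],[[0,-0.0004,0.0015],[0,0,0],0],[[0,-0.0004,0.0015],[0,0,0],0],[[0,-0.0004,0.0015],[0,0,0],0],[[0,-0.0004,0.0015],[0,0,0],0],[[0,-0.0004,0.0015],[0,0,0],0],[[0,-0.0004,0.0015],[0,0,0],0],[[0,-0.0004,0.0015],[0,0,0],0],[[0,-0.0004,0.0015],[0,0,0],0]]'
python3 - <<'E'
from h import *
tip();st()
E
```

```text
time_s: 12.55
tcp_pos: [558.8, 188.5, 117.0]
ee_rot: [2.881, 0.001, 1.646]
ft_force: [-1.4, -1.1, -1.3]
finger_gap: 0.131
TIP plate [-5.390e+01 -5.000e-02  7.625e+01] FAR [ 8.5240e+01 -1.0000e-02  1.1336e+02] yaw-YD 0.0003 slope 0.2607 roll -0.0007
F plate [-1.45 -1.02 -1.29]
t 12.55 tcp [558.81 188.53 117.05] rot [2.8809e+00 6.0000e-04 1.6461e+00] F [-1.37 -1.13 -1.29] M [-0.08  0.67 -0.  ] gap 0.131
```

```bash
python3 -m pendant '[[[0,-0.0003,0.001],[0,0,0],0],[[0,-0.0003,0.001],[0,0,0],0],[[0,-0.0003,0.001],[0,0,0],0],[[0,-0.0003,0.001],[0,0,0],0],[[0,-0.0003,0.001],[0,0,0],0],[[0,-0.0003,0.001],[0,0,0],0],[[0,-0.0003,0.001],[0,0,0],0],[[0,-0.0003,0.001],[0,0,0],0],[[0,-0.0003,0.001],[0,0,0],0],[[0,-0.0003,0.001],[0,0,0],0]]'
python3 - <<'E'
from h import *
tip();st()
E
```

```text
time_s: 13.55
tcp_pos: [559.1, 188.6, 116.4]
ee_rot: [2.88, 0.0, 1.646]
ft_force: [-2.4, -1.9, 4.6]
finger_gap: 0.128
TIP plate [-5.354e+01  4.000e-02  7.549e+01] FAR [8.5550e+01 7.0000e-02 1.1277e+02] yaw-YD 0.0002 slope 0.2619 roll -0.0003
F plate [-2.55 -1.71  4.6 ]
t 13.55 tcp [559.12 188.63 116.39] rot [2.8797e+00 3.0000e-04 1.6461e+00] F [-2.41 -1.89  4.6 ] M [-0.25  1.18 -0.  ] gap 0.128
```

```bash
python3 -m pendant '[[[0,0.002,-0.008],[0,0,0],0],[[0,0.002,-0.008],[0,0,0],0],[[0,-0.0129,-0.0034],[0.001,0,0],0],[[0,-0.0129,-0.0034],[0.001,0,0],0],[[0,-0.0129,-0.0034],[0.001,0,0],0],[[0,-0.0129,-0.0034],[0.001,0,0],0],[[0,-0.0129,-0.0034],[0.001,0,0],0],[[0,-0.006,-0.0015],[0,0,0],0],[[0,0,0],[0,0,0],0],[[0,0,0],[0,0,0],0]]'
python3 - <<'E'
from h import *
tip();st()
E
```

```text
time_s: 14.55
tcp_pos: [546.4, 187.6, 117.7]
ee_rot: [2.884, 0.001, 1.646]
ft_force: [-0.1, 0.3, -3.7]
finger_gap: 0.132
TIP plate [-66.47  -0.08  77.22] FAR [ 7.2790e+01 -3.0000e-02  1.1385e+02] yaw-YD 0.0004 slope 0.2572 roll -0.0008
F plate [-0.08  0.31 -3.65]
t 14.55 tcp [546.42 187.57 117.71] rot [2.8844e+00 8.0000e-04 1.6462e+00] F [-0.1   0.3  -3.65] M [-0.03  0.34 -0.  ] gap 0.132
```

```bash
python3 -m pendant '[[[0,-0.0039,-0.001],[0.001,0,0],0],[[0,-0.0039,-0.001],[0.001,0,0],0],[[0,-0.0039,-0.001],[0.001,0,0],0],[[0,-0.0039,-0.001],[0.001,0,0],0],[[0,-0.0039,-0.001],[0.001,0,0],0],[[0,-0.0039,-0.001],[0.001,0,0],0],[[0,-0.0039,-0.001],[0.001,0,0],0],[[0,-0.0039,-0.001],[0.001,0,0],0],[[0,-0.0039,-0.001],[0.001,0,0],0],[[0,-0.0039,-0.001],[0.001,0,0],0]]'
python3 - <<'E'
from h import *
tip();st()
E
```

```text
time_s: 15.55
tcp_pos: [540.1, 187.1, 117.7]
ee_rot: [2.89, 0.001, 1.646]
ft_force: [0.2, -0.6, -3.1]
finger_gap: 0.128
TIP plate [-73.04  -0.08  77.66] FAR [ 6.6420e+01 -4.0000e-02  1.1352e+02] yaw-YD 0.0003 slope 0.2516 roll -0.0008
F plate [ 0.15 -0.62 -3.15]
t 15.55 tcp [540.09 187.09 117.68] rot [2.8900e+00 7.0000e-04 1.6461e+00] F [ 0.2  -0.6  -3.15] M [ 0.01  0.44 -0.02] gap 0.128
```

```bash
python3 -m pendant '[[[0,-0.0022,-0.0004],[0.001,0,0],0],[[0,-0.0022,-0.0004],[0.001,0,0],0],[[0,-0.0022,-0.0004],[0.001,0,0],0],[[0,-0.0022,-0.0004],[0.001,0,0],0],[[0,-0.0022,-0.0004],[0.001,0,0],0],[[0,-0.0022,-0.0004],[0.001,0,0],0],[[0,-0.0022,-0.0004],[0.001,0,0],0],[[0,-0.0022,-0.0004],[0.001,0,0],0],[[0,-0.0022,-0.0004],[0.001,0,0],0],[[0,-0.0022,-0.0004],[0.001,0,0],0]]'
python3 - <<'E'
from h import *
tip();st()
E
```

```text
time_s: 16.55
tcp_pos: [537.9, 186.9, 118.2]
ee_rot: [2.893, 0.001, 1.646]
ft_force: [5.6, 0.1, -6.4]
finger_gap: 0.127
TIP plate [-7.530e+01 -3.000e-02  7.838e+01] FAR [ 6.4260e+01 -5.0000e-02  1.1385e+02] yaw-YD -0.0002 slope 0.2489 roll -0.0008
F plate [ 5.55 -0.28 -6.35]
t 16.55 tcp [537.95 186.94 118.15] rot [2.8927e+00 8.0000e-04 1.6456e+00] F [ 5.56  0.14 -6.35] M [ 0.02 -0.88 -0.07] gap 0.127
```

```bash
python3 -m pendant '[[[0,0.0035,0.001],[0,0,0],0],[[0,-0.0005,0.002],[0,0,0],0],[[0,-0.0005,0.002],[0,0,0],0],[[0,-0.0005,0.002],[0,0,0],0],[[0,-0.0005,0.002],[0,0,0],0],[[0,-0.0005,0.002],[0,0,0],0],[[0,0,0],[0,0,0],0],[[0,0,0],[0,0,0],0],[[0,0,0],[0,0,0],0],[[0,0,0],[0,0,0],0]]'
python3 - <<'E'
from h import *
tip();st()
E
```

```text
time_s: 17.55
tcp_pos: [538.3, 187.1, 116.6]
ee_rot: [2.893, 0.0, 1.646]
ft_force: [1.1, -0.8, -2.6]
finger_gap: 0.126
TIP plate [-74.97   0.12  76.9 ] FAR [ 64.61   0.12 112.32] yaw-YD -0.0 slope 0.2485 roll -0.0004
F plate [ 1.08 -0.93 -2.6 ]
t 17.55 tcp [538.28 187.12 116.65] rot [2.8930e+00 4.0000e-04 1.6459e+00] F [ 1.15 -0.85 -2.6 ] M [ 0.02 -0.03  0.07] gap 0.126
```

```bash
python3 -m pendant '[[[0,-0.0019,-0.0004],[0,0,0],0],[[0,-0.0019,-0.0004],[0,0,0],0],[[0,-0.0019,-0.0004],[0,0,0],0],[[0,-0.0019,-0.0004],[0,0,0],0],[[0,-0.0019,-0.0004],[0,0,0],0],[[0,-0.0019,-0.0004],[0,0,0],0],[[0,-0.0019,-0.0004],[0,0,0],0],[[0,-0.0019,-0.0004],[0,0,0],0],[[0,-0.0019,-0.0004],[0,0,0],0],[[0,-0.0019,-0.0004],[0,0,0],0]]'
python3 - <<'E'
from h import *
tip();st()
E
```

```text
time_s: 18.55
tcp_pos: [537.8, 187.1, 117.6]
ee_rot: [2.888, 0.001, 1.645]
ft_force: [6.3, 0.5, -5.8]
finger_gap: 0.125
TIP plate [-75.29   0.15  77.46] FAR [6.4100e+01 4.0000e-02 1.1359e+02] yaw-YD -0.0008 slope 0.2537 roll -0.0006
F plate [ 6.33  0.03 -5.82]
t 18.55 tcp [537.76 187.05 117.64] rot [2.8879e+00 6.0000e-04 1.6451e+00] F [ 6.31  0.51 -5.82] M [ 0.03 -1.13  0.06] gap 0.125
```

Run:
```python
from h import *
c=read_camera('scene'); crop(c,270,130,350,220,7,'pics/f_s.png')
c=read_camera('top'); crop(c,140,150,220,245,6,'pics/f_t.png')
c=read_camera('wrist'); cv2.imwrite('pics/f_w.png',c['frame'][...,::-1])
import pickle; pickle.dump(c,open('/tmp/fw.pkl','wb'))
```

```text
(no output)
```

View pics/f_s.png

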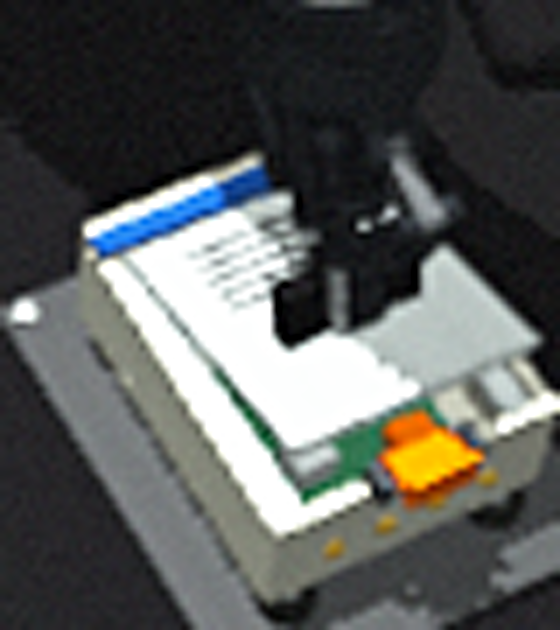

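View pics/f_w.png

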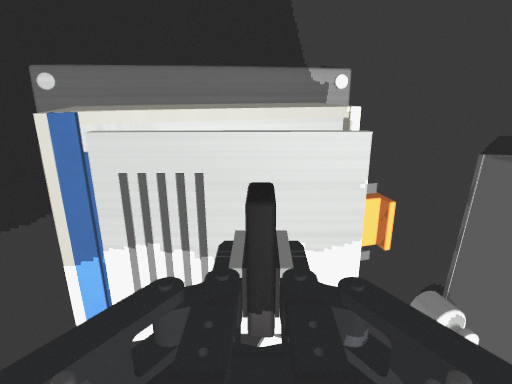

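View pics/f_t.png

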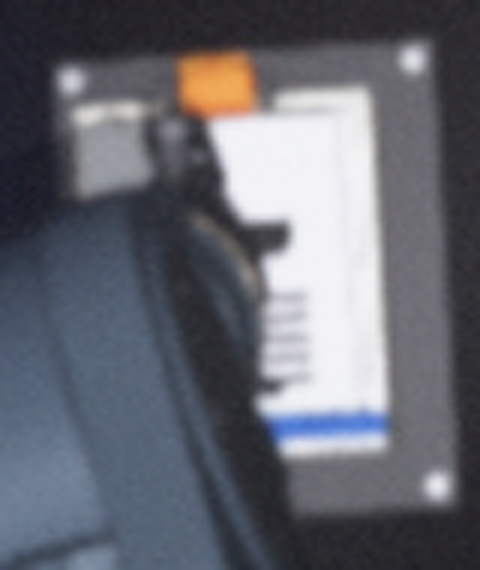

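Run:
```python
from h import *
import pickle
c=pickle.load(open('/tmp/fw.pkl','rb'))
crop(c,30,90,150,240,5,'pics/f_w2.png')
```

```text
(no output)
```

View pics/f_w2.png

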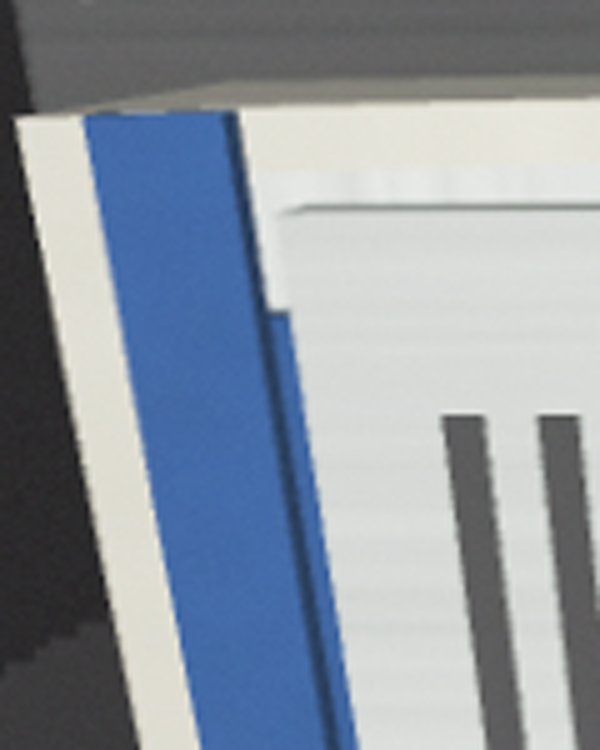

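Run:
```python
from h import *
import pickle
c=pickle.load(open('/tmp/fw.pkl','rb'))
tip();Rz=R.from_euler('z',YD).as_matrix()
T=pose(); C=T[:3,:3]@np.array([[0,1,0],[1,0,0],[0,0,-1.]])
def cov(p): return T[:3,3]+C@(np.array(p,float)-[15,0,HZ])
def pl(w): return Rz.T@(w-O)
f=lambda u,v:(30+u/5,90+v/5)
print('plate corner top pred px',proj(c,cov([-65,55,6])),'seen',f(282,213))
print('tongue root corner pred',proj(c,cov([-65,45,4])),'seen',f(290,310))
zf=76.4
for nm,p,z in [('lip back top',(85,115),14),('lip front top',(222,112),14),('lip front bot',(238,112),9),('lip front top low',(327,745),14),('lip front bot low',(338,745),9),('lip back low',(200,745),14),('lipfrontbot mid',(265,300),9)]:
    print(nm,pl(onz(c,*f(*p),zf+z)).round(1))
print('plate corner via ray', pl(onz(c,*f(282,213),cov([-65,55,6])[2])).round(1),'model',pl(cov([-65,55,6])).round(1))
for p in [(45,81),(341,82)]: print('screw',pl(onz(c,*p,14)).round(1))
```

```text
TIP plate [-75.3    0.16  77.48] FAR [6.4090e+01 5.0000e-02 1.1361e+02] yaw-YD -0.0008 slope 0.2537 roll -0.0005
F plate [ 5.87  0.35 -6.15]
plate corner top pred px [ 84.58666814 132.22792775] seen (86.4, 132.6)
tongue root corner pred [ 90.09819669 153.14739187] seen (88.0, 152.0)
lip back top [-75.9  64.3  90.4]
lip front top [-65.1  64.2  90.4]
lip front bot [-65.2  63.9  85.4]
lip front top low [-65.    3.9  90.4]
lip front bot low [-65.3   1.6  85.4]
lip back low [-76.2   5.2  90.4]
lipfrontbot mid [-65.4  46.9  85.4]
plate corner via ray [-62.5  55.   86.8] model [-63.2  55.2  86.8]
screw [-99.6  79.2  14. ]
screw [101.6  78.8  14. ]
```

Run:
```python
from h import *
rows(pose(),goal([-74.6,0,76.9],0.2),6)
```

```text
rows n 6 shift [-0.0001, 0.0016, 0.0064] turn [0.0171, 0.0002, -0.0003]  |mm| 0.99
```

```bash
python3 -m pendant '[[[0,0.0036,0.006],[0.017,0,0],0],[[0,0.0016,0.006],[0.017,0,0],0],[[0,0.0012,0.006],[0.017,0,0],0],[[0,0.0012,0.006],[0.017,0,0],0],[[0,0.0012,0.006],[0.017,0,0],0],[[0,0.001,0.005],[0.012,0,0],0],[[0,0,0],[0,0,0],0],[[0,0,0],[0,0,0],0],[[0,0,0],[0,0,0],0],[[0,0,0],[0,0,0],0]]'
python3 - <<'E'
from h import *
tip();st()
E
```

```text
time_s: 19.7
tcp_pos: [540.0, 187.2, 112.0]
ee_rot: [2.944, 0.001, 1.645]
ft_force: [2.0, -0.6, -3.4]
finger_gap: 0.128
TIP plate [-75.18   0.15  76.79] FAR [6.6030e+01 5.0000e-02 1.0499e+02] yaw-YD -0.0007 slope 0.1971 roll -0.0005
F plate [ 1.97 -0.72 -3.4 ]
t 19.7 tcp [540.   187.22 112.01] rot [2.9445e+00 5.0000e-04 1.6452e+00] F [ 2.02 -0.57 -3.4 ] M [ 0.03 -0.3   0.02] gap 0.128
```

```bash
python3 -m pendant '[[[0,-0.0016,-0.0003],[0,0,0],0],[[0,-0.0016,-0.0003],[0,0,0],0],[[0,-0.0016,-0.0003],[0,0,0],0],[[0,-0.0016,-0.0003],[0,0,0],0],[[0,-0.0016,-0.0003],[0,0,0],0],[[0,-0.0016,-0.0003],[0,0,0],0],[[0,-0.0016,-0.0003],[0,0,0],0],[[0,-0.0016,-0.0003],[0,0,0],0],[[0,-0.0016,-0.0003],[0,0,0],0],[[0,-0.0016,-0.0003],[0,0,0],0]]'
python3 - <<'E'
from h import *
tip();st()
c=read_camera('wrist')
crop(c,30,90,150,240,5,'pics/g_w2.png')
crop(c,0,50,440,300,1.8,'pics/g_w.png')
import pickle; pickle.dump(c,open('/tmp/gw.pkl','wb'))
E
```

```text
time_s: 20.7
tcp_pos: [539.6, 187.2, 113.0]
ee_rot: [2.94, 0.001, 1.645]
ft_force: [4.8, 0.6, -5.4]
finger_gap: 0.129
TIP plate [-75.45   0.19  77.31] FAR [6.562e+01 2.000e-02 1.062e+02] yaw-YD -0.0012 slope 0.202 roll -0.0007
F plate [ 4.84  0.25 -5.38]
t 20.7 tcp [539.55 187.19 112.97] rot [2.9396e+00 7.0000e-04 1.6447e+00] F [ 4.81  0.61 -5.38] M [ 0.02 -1.12 -0.  ] gap 0.129
```

View pics/g_w2.png

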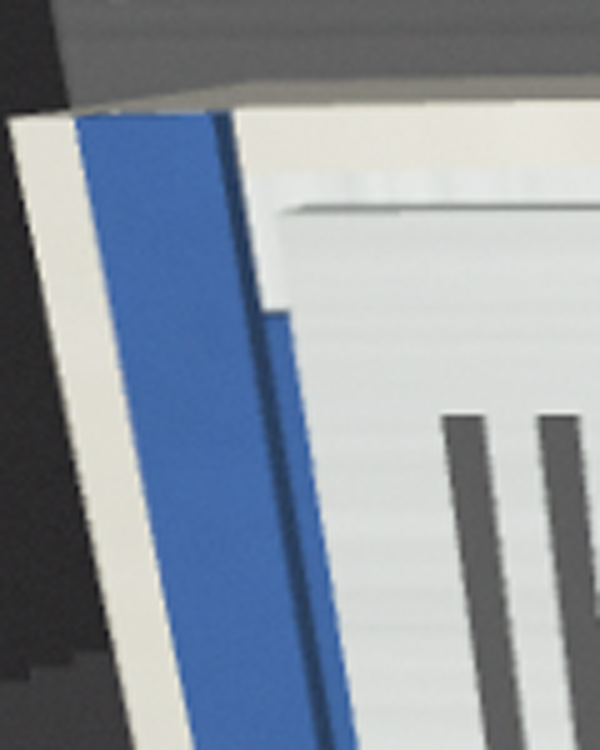

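Run:
```python
from h import *
import pickle
c=pickle.load(open('/tmp/gw.pkl','rb'))
Rz=R.from_euler('z',YD).as_matrix()
T=pose(); C=T[:3,:3]@np.array([[0,1,0],[1,0,0],[0,0,-1.]])
def cov(p): return T[:3,3]+C@(np.array(p,float)-[15,0,HZ])
def pl(w): return Rz.T@(w-O)
f=lambda u,v:(30+u/5,90+v/5)
print('corner pred',proj(c,cov([-65,55,6])),'seen',f(282,213)); print('root pred',proj(c,cov([-65,45,4])),'seen',f(290,312))
for nm,p,z in [('ft',(212,112),14),('fb',(232,112),9),('ft low',(317,745),14),('fb low',(330,745),9)]: print(nm,pl(onz(c,*f(*p),76.4+z)).round(2))
print(pl(onz(c,*f(282,213),cov([-65,55,6])[2])).round(2),pl(cov([-65,55,6])).round(2))
print(pl(onz(c,*f(290,312),cov([-65,45,4])[2])).round(2),pl(cov([-65,45,4])).round(2))
# plate left edge lower: crop (358,745)
print(pl(onz(c,*f(357,745),cov([-65,0,6])[2])).round(2),pl(cov([-65,0,6])).round(2))
```

```text
corner pred [ 84.65538545 132.23333207] seen (86.4, 132.6)
root pred [ 90.16399737 153.15363521] seen (88.0, 152.4)
ft [-65.19  64.33  90.4 ]
fb [-65.19  64.    85.4 ]
ft low [-65.19   4.33  90.4 ]
fb low [-65.63   1.98  85.4 ]
[-62.13  54.99  85.96] [-62.85  55.18  85.96]
[-63.35  45.58  84.01] [-62.46  45.18  84.01]
[-62.93   2.01  86.  ] [-62.92   0.18  86.  ]
```

Run:
```python
from h import *
rows(pose(),goal([-75.2,0,76.8],0.125),8)
```

```text
rows n 8 shift [-0.0001, 0.0012, 0.0065] turn [0.0184, 0.0002, -0.0003]  |mm| 0.99
```

```bash
python3 -m pendant '[[[0,0.001,0.0065],[0.018,0,0],0],[[0,0.001,0.0065],[0.018,0,0],0],[[0,0.001,0.0065],[0.018,0,0],0],[[0,0.001,0.0065],[0.018,0,0],0],[[0,0.001,0.0065],[0.018,0,0],0],[[0,0.001,0.0065],[0.018,0,0],0],[[0,0.001,0.006],[0.015,0,0],0],[[0,0,0],[0,0,0],0],[[0,0,0],[0,0,0],0],[[0,0,0],[0,0,0],0]]'
python3 - <<'E'
from h import *
tip();st();rows(pose(),goal([-75.3,0,76.6],0.08),6)
E
```

```text
time_s: 21.75
tcp_pos: [541.9, 187.4, 105.9]
ee_rot: [3.009, 0.001, 1.645]
ft_force: [2.5, -0.1, -2.8]
finger_gap: 0.131
TIP plate [-75.39   0.21  76.52] FAR [6.735e+01 2.000e-02 9.554e+01] yaw-YD -0.0013 slope 0.1325 roll -0.0006
F plate [ 2.48 -0.31 -2.78]
t 21.75 tcp [541.87 187.37 105.93] rot [3.0091e+00 6.0000e-04 1.6446e+00] F [ 2.5  -0.13 -2.78] M [-0.05 -0.46  0.08] gap 0.131
rows n 6 shift [-0.0001, 0.0011, 0.0054] turn [0.0167, 0.0002, -0.0004]  |mm| 0.83
```

```bash
python3 -m pendant '[[[0,0.0006,0.0033],[0.01,0,0],0],[[0,0.0006,0.0033],[0.01,0,0],0],[[0,0.0006,0.0033],[0.01,0,0],0],[[0,0.0006,0.0033],[0.01,0,0],0],[[0,0.0006,0.0033],[0.01,0,0],0],[[0,0.0006,0.0033],[0.01,0,0],0],[[0,0.0006,0.0033],[0.01,0,0],0],[[0,0.0006,0.0033],[0.01,0,0],0],[[0,0.0006,0.0033],[0.01,0,0],0],[[0,0.0006,0.0033],[0.01,0,0],0]]'
python3 - <<'E'
from h import *
tip();st()
E
```

```text
time_s: 22.75
tcp_pos: [543.1, 187.5, 101.2]
ee_rot: [3.066, 0.001, 1.645]
ft_force: [0.2, -0.8, -0.1]
finger_gap: 0.127
TIP plate [-75.69   0.23  76.97] FAR [6.789e+01 7.000e-02 8.789e+01] yaw-YD -0.0011 slope 0.076 roll -0.0005
F plate [ 0.18 -0.86 -0.14]
t 22.75 tcp [543.08 187.49 101.2 ] rot [3.0656e+00 5.0000e-04 1.6448e+00] F [ 0.25 -0.85 -0.14] M [-0.04 -0.37  0.02] gap 0.127
```

```bash
python3 -m pendant '[[[0,0.0002,0.0033],[0.009,0,0],0],[[0,0.0002,0.0033],[0.009,0,0],0],[[0,0.0002,0.0033],[0.009,0,0],0],[[0,0.0002,0.0033],[0.009,0,0],0],[[0,0.0002,0.0033],[0.009,0,0],0],[[0,0,0],[0,0,0],0],[[0,0,0],[0,0,0],0],[[0,0,0],[0,0,0],0],[[0,0,0],[0,0,0],0],[[0,0,0],[0,0,0],0]]'
python3 - <<'E'
from h import *
tip();st()
E
```

```text
time_s: 23.75
tcp_pos: [543.7, 187.5, 98.4]
ee_rot: [3.091, 0.001, 1.645]
ft_force: [3.2, -0.5, -1.6]
finger_gap: 0.13
TIP plate [-75.71   0.24  76.52] FAR [6.811e+01 7.000e-02 8.375e+01] yaw-YD -0.0012 slope 0.0502 roll -0.0005
F plate [ 3.19 -0.73 -1.63]
t 23.75 tcp [543.65 187.54  98.37] rot [3.0914e+00 5.0000e-04 1.6448e+00] F [ 3.24 -0.49 -1.63] M [-0.06 -0.38  0.01] gap 0.13
```

```bash
python3 -m pendant '[[[0,0.0004,0.003],[0.009,0,0],0],[[0,0.0004,0.003],[0.009,0,0],0],[[0,0.0004,0.003],[0.009,0,0],0],[[0,0.0004,0.003],[0.009,0,0],0],[[0,0.0004,0.003],[0.009,0,0],0],[[0,0.0004,0.003],[0.009,0,0],0],[[0,0,0],[0,0,0],0],[[0,0,0],[0,0,0],0],[[0,0,0],[0,0,0],0],[[0,0,0],[0,0,0],0]]'
python3 - <<'E'
from h import *
tip();st()
E
```

```text
time_s: 24.75
tcp_pos: [544.2, 187.6, 95.1]
ee_rot: [3.122, 0.001, 1.645]
ft_force: [3.4, 0.1, -2.2]
finger_gap: 0.133
TIP plate [-75.78   0.26  76.16] FAR [68.19  0.08 78.91] yaw-YD -0.0012 slope 0.0191 roll -0.0005
F plate [ 3.37 -0.18 -2.17]
t 24.75 tcp [544.21 187.59  95.11] rot [3.1225e+00 5.0000e-04 1.6448e+00] F [ 3.38  0.07 -2.17] M [-0.07 -0.43 -0.01] gap 0.133
```

```bash
python3 -m pendant '[[[0,0.0005,0.0025],[0.009,0,0],0],[[0,0.0005,0.0025],[0.009,0,0],0],[[0,0.0003,0.002],[0.009,0,0],0],[[0,0,0.0015],[0.006,0,0],0],[[0,0,0.001],[0.002,0,0],0],[[0,0,0.001],[0,0,0],0],[[0,0,0],[0,0,0],0],[[0,0,0],[0,0,0],0],[[0,0,0],[0,0,0],0],[[0,0,0],[0,0,0],0]]'
python3 - <<'E'
from h import *
tip();st()
E
```

```text
time_s: 25.75
tcp_pos: [544.4, 187.6, 93.7]
ee_rot: [-3.141, 0.001, 1.645]
ft_force: [2.0, -0.6, -1.0]
finger_gap: 0.131
TIP plate [-75.92   0.21  76.57] FAR [6.808e+01 2.000e-02 7.650e+01] yaw-YD -0.0013 slope -0.0005 roll -0.0005
F plate [ 1.9  -0.77 -1.03]
t 25.75 tcp [544.43 187.56  93.67] rot [-3.1411e+00  5.0000e-04  1.6447e+00] F [ 1.96 -0.63 -1.03] M [ 0.01 -0.55  0.05] gap 0.131
```

Run:
```python
from h import *
c=read_camera('wrist')
crop(c,300,120,440,290,4,'pics/h_w.png'); crop(c,30,80,180,240,3.7,'pics/h_w2.png')
c=read_camera('scene'); crop(c,270,140,360,225,7,'pics/h_s.png')
```

```text
(no output)
```

View pics/h_w.png

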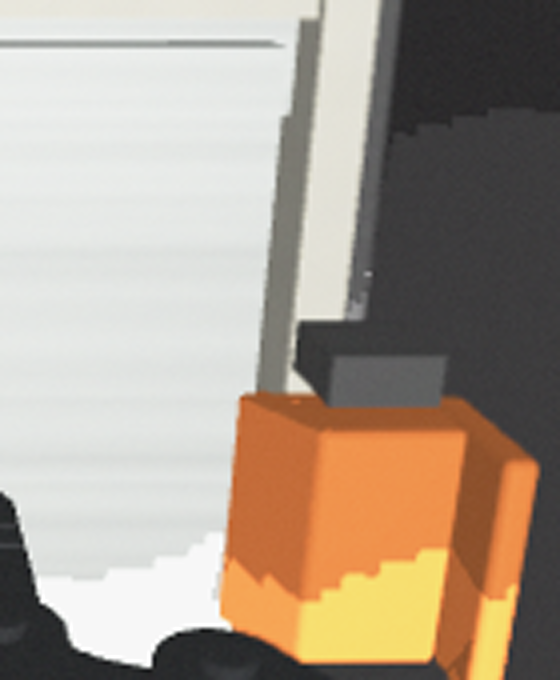

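View pics/h_w2.png

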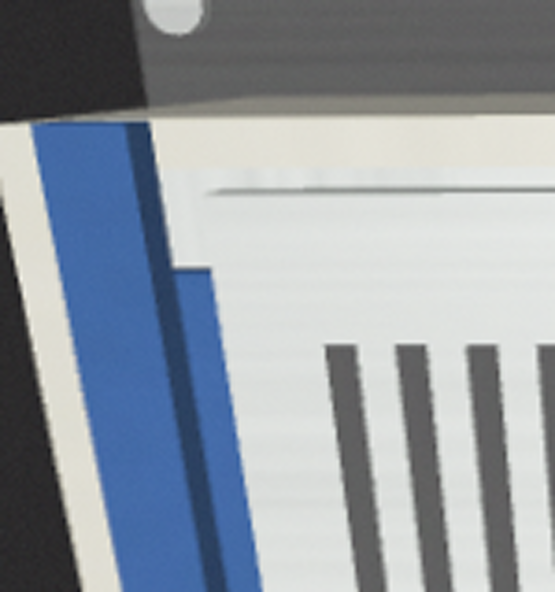

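View pics/h_s.png

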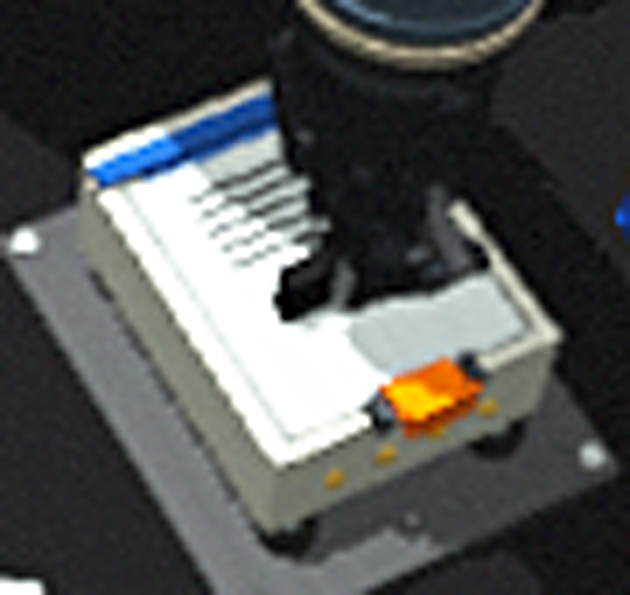

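The far edge is under the orange nose: in the wrist crop the nose overlaps the plate edge at about (240–265, 395). A gentle press will confirm it is seated.

```bash
python3 -m pendant '[[[0,0.0003,0.001],[0,0,0],0],[[0,0.0002,0.001],[0,0,0],0],[[0,0,0.001],[0,0,0],0],[[0,0,0.001],[0,0,0],0],[[0,0,0.001],[0,0,0],0],[[0,0,0.001],[0,0,0],0],[[0,0,0.001],[0,0,0],0],[[0,0,0.001],[0,0,0],0],[[0,0,0.001],[0,0,0],0],[[0,0,0.001],[0,0,0],0]]'
python3 - <<'E'
from h import *
tip();st()
E
```

```text
time_s: 26.85
tcp_pos: [544.5, 187.6, 93.6]
ee_rot: [3.141, 0.0, 1.645]
ft_force: [-0.0, -1.7, 5.7]
finger_gap: 0.131
TIP plate [-75.78   0.23  76.44] FAR [6.822e+01 4.000e-02 7.653e+01] yaw-YD -0.0013 slope 0.0006 roll -0.0002
F plate [-0.18 -1.72  5.74]
t 26.85 tcp [544.54 187.58  93.65] rot [3.1410e+00 2.0000e-04 1.6447e+00] F [-0.05 -1.73  5.74] M [-0.17  0.14  0.1 ] gap 0.131
```

```bash
python3 -m pendant '[[[0,0,-0.0008],[0,0,0],0],[[0,0,-0.0005],[0,0,0],0],[[0,0,0],[0,0,0],0],[[0,0,0],[0,0,0],18],[[0,0,0],[0,0,0],25],[[0,0,0],[0,0,0],35],[[0,0,0],[0,0,0],40],[[0,0,0],[0,0,0],40],[[0,0,0],[0,0,0],40],[[0,0,0],[0,0,0],40]]'
python3 - <<'E'
from h import *
tip();st()
E
```

```text
time_s: 27.85
tcp_pos: [543.6, 187.6, 92.8]
ee_rot: [-3.14, 0.0, 1.645]
ft_force: [0.3, 0.7, 0.7]
finger_gap: 0.472
TIP plate [-76.8    0.34  75.86] FAR [67.2   0.19 75.61] yaw-YD -0.0011 slope -0.0017 roll -0.0002
F plate [0.31 0.69 0.74]
t 27.85 tcp [543.56 187.64  92.85] rot [-3.1399e+00  2.0000e-04  1.6449e+00] F [0.26 0.71 0.74] M [ 0.02 -0.03  0.05] gap 0.472
```

Released. Now I'll withdraw straight up and look.

```bash
python3 -m pendant '[[[0,0.003,-0.03],[0,0,0],40],[[0,0.003,-0.06],[0,0,0],40],[[0,0,-0.1],[0,0,0],40],[[0,0,-0.15],[0,0,0],40],[[0,0,-0.15],[0,0,0],40],[[0,0,-0.15],[0,0,0],40],[[0,0,-0.1],[0,0,0],40],[[0,0,0],[0,0,0],40],[[0,0,0],[0,0,0],40],[[0,0,0],[0,0,0],40]]'
python3 - <<'E'
from h import *
st()
c=read_camera('wrist'); cv2.imwrite('pics/i_w.png',cv2.resize(c['frame'][...,::-1],None,fx=1.5,fy=1.5,interpolation=cv2.INTER_CUBIC))
import pickle; pickle.dump(c,open('/tmp/iw.pkl','wb'))
c=read_camera('scene'); cv2.imwrite('pics/i_s.png',c['frame'][...,::-1])
E
```

```text
time_s: 28.85
tcp_pos: [544.8, 187.6, 212.8]
ee_rot: [3.141, -0.0, 1.645]
ft_force: [0.1, 1.1, 0.6]
finger_gap: 0.474
t 28.85 tcp [544.77 187.65 212.79] rot [ 3.1409e+00 -5.0000e-04  1.6448e+00] F [0.09 1.12 0.56] M [-0.01  0.02 -0.  ] gap 0.474
```

View pics/i_w.png

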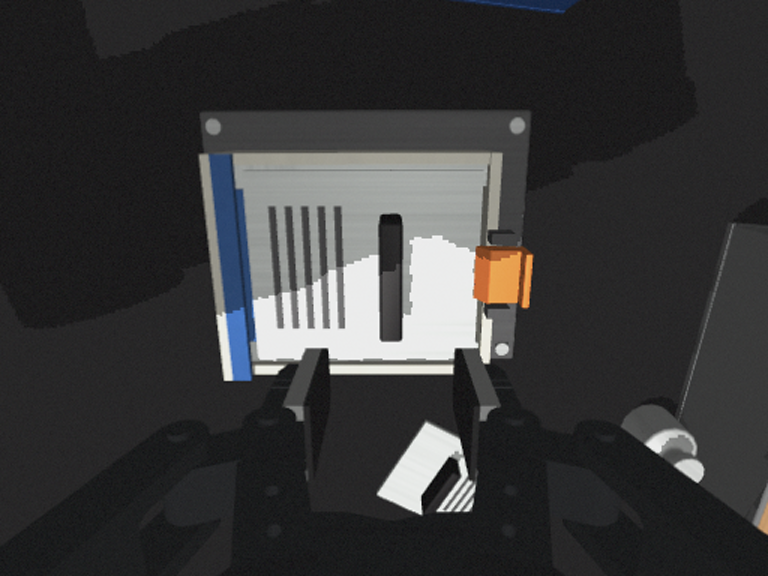

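View pics/i_s.png

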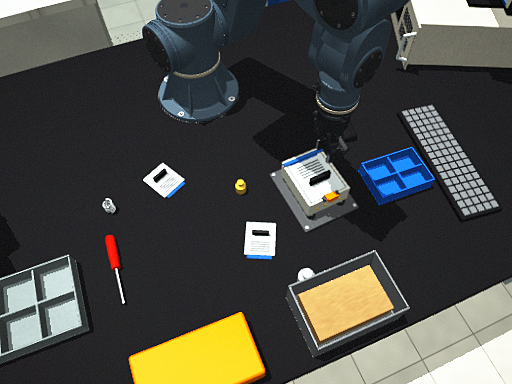

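Run:
```python
from h import *
import pickle
c=pickle.load(open('/tmp/iw.pkl','rb'))
crop(c,125,90,365,260,3.2,'pics/j.png')
```

```text
(no output)
```

View pics/j.png

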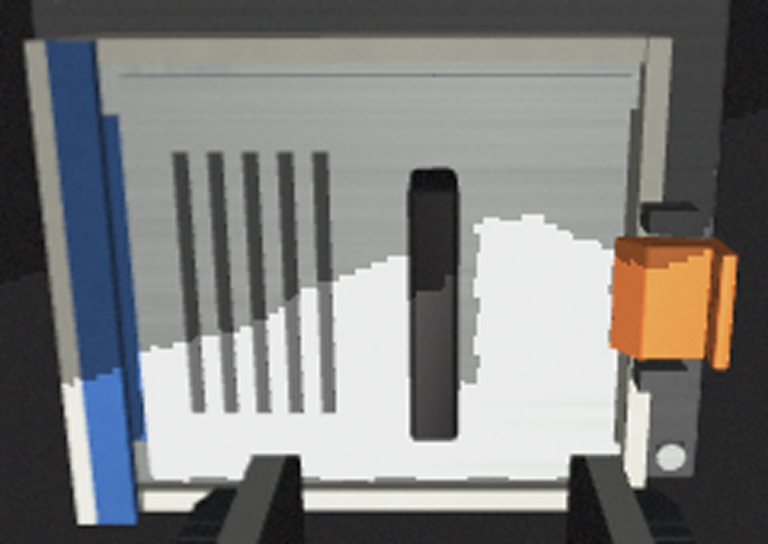

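Run:
```python
from h import *
import pickle
c=pickle.load(open('/tmp/iw.pkl','rb'))
Rz=R.from_euler('z',YD).as_matrix(); f=lambda u,v:(125+u/3.2,90+v/3.2)
def q(nm,u,v,z): print(nm,(Rz.T@(onz(c,*f(u,v),z)-O)).round(1))
q('lip front top',95,45,90.5); q('lip front top low',135,520,90.5)
q('plate -x edge hi',121,120,82.4); q('plate -x edge lo',146,440,82.4)
q('plate far hi',632,120,82.4); q('plate far lo',619,420,82.4)
q('far wall inner hi',641,66,84.4); q('nose tip hi',614,240,85); q('nose tip lo',611,347,85)
q('thumb back',737,250,104)
# heights
r=c['range_z']; 
for nm,u,v in [('plate L',150,300),('plate mid',370,200),('plate far',580,200),('plate far2',570,400),('wall',400,50)]:
    uu,vv=f(u,v); Z=[bydepth(c,uu+i,vv+j)[2] for i in range(-3,4) for j in range(-1,2)]; print(nm,np.median(Z).round(2))
```

```text
lip front top [-63.8  63.1  90.5]
lip front top low [-65.  -65.   90.5]
plate -x edge hi [-61.4  44.2  82.4]
plate -x edge lo [-62.3 -44.4  82.4]
plate far hi [68.8 43.8 82.4]
plate far lo [ 69.6 -38.7  82.4]
far wall inner hi [70.  57.4 84.4]
nose tip hi [65.3 13.1 85. ]
nose tip lo [ 65.9 -16.3  85. ]
thumb back [ 91.9  14.9 104. ]
plate L 82.74
plate mid 82.85
plate far 82.36
plate far2 82.6
wall 82.95
```

Run:
```python
from rig import workorder
print(workorder.sign_off())
```

```text
the job is handed in; nothing more can be done
None
```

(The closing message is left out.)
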